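Set the slicer's thickness lever to the memory pointer

TASK

The next batch has to be sliced at the thickness marked on the bench slicer: swing its black-handled lever round until it stands right over the orange pointer and points the same way, then let go and leave it there. Do not shift the orange pointer, and leave the potatoes, the peeler and the tape where they lie.

Things in the scene. Friction and masses are not known exactly. Their poses are not given: they have to be found in the camera images.
- slicer: White bench slicer, 240 x 210 mm, fixed. Origin: at table height below the vertical pivot of lever and pointer; x runs from the lever side (front, -x) to the slicing bed (back), y left, z up. Housing x -130..+110, y -105..+105 mm; metal scale plate on top, 65 mm high. Bed behind the pivot (x +28..+112) 104 mm high; pivot hub radius 24, top 113 mm high.
- lever (a joint): Lever angle a about the vertical pivot, rad: 0 = pointing along the slicer's -x, positive counter-clockwise from above. Handle at (-82 cos a, -82 sin a) mm in the slicer frame. Stops at -0.95 and +0.95. Friction hinge, about 0.2 N m (2.5 N at the handle), no spring: it stays where it is left.
- lever_grip (a point): Point on the centre line of the lever's upright round black handle, 82 mm from the pivot, 144 mm above the table. Handle 27 mm in diameter here, waist 23 mm lower down; it is free from 102 mm (top of the steel arm that carries it is at 99 mm) up to its rounded top at 165 mm. The point's -x axis points outward along the lever.
- lever_nose (a point): Outer end of the steel lever arm, 104 mm from the pivot, 94 mm above the table; arm 20 mm wide (14 at the end, with a short red line on top), 9 mm thick, underside 90 mm above the table: it passes freely over the pointer. The point's -x axis points outward along the lever.
- pointer (a joint): Angle of the orange pointer about the same pivot, same zero and sense as the lever's. The setting wanted: the lever's angle shall become equal to it. Held by friction (0.25 N m); not to be moved.
- pointer_tip (a point): Top of the orange pointer near its outer end, 115 mm from the pivot, 79 mm above the table. The pointer is a thin orange strip on the scale plate ending in an orange block 16 mm wide, 34 mm long (88 to 122 mm from the pivot). The point's -x axis points outward along the pointer.
- potato_1: Loose reddish potato, 56 x 78 x 48 mm, lying on the table; bystander. Origin under its middle.
- potato_3: Loose brown potato, 57 x 80 x 46 mm, lying on the table; bystander. Origin under its middle.
- peeler: Loose peeler with blue handle, 170 x 25 x 18 mm, lying on the table; bystander. Origin under its middle, x along it.
- tape_roll: Loose roll of masking tape, 100 mm across, 25 mm high, lying flat; bystander. Origin under its middle.

How it is judged:
By the outcome, as a careful person would: the job done as asked, in the order asked, and still so for the second after the job is handed in, with the robot touching nothing.
It also fails if it takes over 32 s, if anything falls off the work surface, if the arm or the gripper's body presses on something with over 40 N, if the wrist force passes 120 N, or if a joint passes its speed limit or range.

ROBOT

A 6-joint arm with a two-finger parallel gripper is mounted at the origin on a cart in front of the work surface, level with it; the furniture and walls round the work are solid. World frame = base frame: x ahead of the robot, y to its left, z up, the work surface at z = 0. Lengths are in m, angles in rad, forces in N, time in s.
With the tool pointing down it reaches from about 0.3 to 0.875 m from the base axis. Payload 4.2 kg.
Tool frame: the origin (TCP) lies at the very end of the fingers, on their centre line; the grasp point (between the pads) lies 19 mm behind it; z points along the fingers, y is the line along which they close (so a half turn about z gives the same grasp; the last joint's range is limited). The gripper opens to 85 mm and grips with 20 to 120 N. Pads are 22 mm wide; open, the fingers measure 114 mm over their backs; the gripper's body (76 mm by 85 mm) begins 54 mm behind the grasp point. The pads swing forward as they close: fully open they stand 13 mm farther back than shut.
Start: joints at [1.221, 0.32, 1.565, -0, 1.257, -0.02], TCP at [0.186, 0.544, 0.231] pointing down, gripper open.
Joint ranges: [-3.11, 3.11], [-0.84, 2.01], [0.21, 2.61], [-1.34, 4.49], [0.05, 2.63], [-2.56, 2.56]. Speed limits (rad/s): [2.57, 2.57, 3.14, 3.14, 3.14, 3.14].

INTERFACE

Orientations are given as a unit quaternion [x, y, z, w].
In Python, from workcell import status, eyes, manip gives the robot as it stands.
- The arm moves only by the tool jog_arm, never from a script. Its argument "increments" is a list of rows, each an object of numbers: "ax", "ay", "az": the turn, a rotation vector about the tool's x, y, z in rad; "x", "y", "z": the shift along the tool's x, y, z in mm; "jaw": the opening, from 0 (shut) to 1 (fully open). A call has 1 to 12 rows; each row shifts and turns the commanded pose from where the row before left it, along the tool's axes as they then stand; what a row does not reach is not made up. A row lasts 1/8 s, in which the tool goes at most 62.5 mm and 10.7 degrees, less where a joint would pass 70% of its speed; a pose out of reach is approached as far as the arm can. A call is refused whole if a number of a shift passes 62.5 or a number of a turn 0.188, either way. A call with a gripper value outside its range is refused whole. The fingers move at their own pace and stop on an object; "squeeze" is the grip in N (left out, the last holds). Time passes only in rows, so rows that do not move let the fingers close. It gives the time, the measured TCP pose, the force, the opening and the grip force at its end, in the units of the state.
- status.get_obs(): the state, without advancing time (a new reading comes with each control period).
- eyes.capture(name): name is "side" or "top"; returns a dict with "img" (384x512x3 uint8, blue, green, red), "fx", "fy", "cx", "cy" (pixels), "dist_coeffs" ([k1, k2, p1, p2, k3] as OpenCV has them; the pictures are not rectified), "R" (3x3) and "t" (3): a world point X has camera coordinates R X + t. Camera axes: x right, y down, z forward; pixel columns grow to the right and rows downward; lengths in m; the calibration is good to about 2 mm. A picture is of the moment at which its call begins. There is no depth.
- manip.job_done(): hands the job in; it is judged then, once.
The state is a dict: "t": time; "qpos": joint angles; "joint_velocities": joint speeds; "effort": joint torques, N m; "ee_pos": TCP position; "eef_rot": TCP orientation; "contact_force": force on the tool from outside, world axes, zero at the start; "torque": the same for the moment, N m; "gripper_width": opening from 0.0 (shut) to 1.0 (fully open); "grip_force": force on a finger pad.
Only numpy, scipy, OpenCV 4.12 (cv2) and the standard library are available. Lean on these libraries where they do the work, as an engineer would, in place of code of your own. Each camera call takes 0.05 s, during which the arm holds its last target. There are 200 camera calls.

## Working session

There is one attempt and no reset: what is moved stays moved. The work goes in short steps, Python scripts to look and compute and a tool call to move; the robot and the scene stay as the last step left them, time stands still between calls to the robot, and variables do not carry over. Pictures are saved under pics/ and viewed, at most 10 in all, crops included, and the job is handed in when it is done.

Besides the shell and the picture viewer there is one more tool, called after "Call:" by a JSON object that holds its "fn" and its "kwargs", one argument or row to a line. jog_arm: Moves the arm, as the interface text tells. Its arguments: {"type":"object","properties":{"increments":{"type":"array"},"squeeze":{"type":"number"}},"required":["increments"]}

```bash
mkdir -p pics; python3 - <<'E'
from workcell import status, eyes
import cv2, numpy as np, pickle
d={n:eyes.capture(n) for n in("side","top")}
pickle.dump(d,open('c0.pkl','wb'))
for n in d:
    cv2.imwrite(f'pics/{n}0.png',d[n]['img']); print(n,{k:np.round(v,3).tolist() for k,v in d[n].items() if k!='img'})
print(status.get_obs())
E
```

```text
side {'fx': 458.823, 'fy': 458.823, 'cx': 259.917, 'cy': 200.86, 'dist_coeffs': [-0.069, 0.0, 0.0, 0.0, 0.0], 'R': [[1.0, 0.024, 0.009], [0.023, -0.72, -0.694], [-0.01, 0.694, -0.72]], 't': [-0.503, -0.091, 1.768]}
top {'fx': 353.573, 'fy': 353.573, 'cx': 255.301, 'cy': 195.361, 'dist_coeffs': [-0.081, 0.0, 0.0, 0.0, 0.0], 'R': [[0.022, -1.0, 0.005], [-0.998, -0.022, -0.052], [0.052, -0.004, -0.999]], 't': [-0.224, 0.507, 1.1]}
{'t': 0.1, 'qpos': array([ 1.22101399e+00,  3.20221461e-01,  1.56557457e+00, -5.47997200e-06,
        1.25739793e+00, -2.00144233e-02]), 'joint_velocities': array([ 0.00104232, -0.00286237, -0.00189834, -0.00038239, -0.00176208,
        0.00072829]), 'effort': array([ 9.70687142e-04, -4.16408908e+01, -2.34703374e+01,  1.23908389e-04,
        5.06084209e-03,  1.53356342e-05]), 'ee_pos': array([0.18605809, 0.54360588, 0.23056327]), 'eef_rot': array([ 1.64136975e-01,  9.86437232e-01, -7.87483744e-04, -1.44635723e-04]), 'contact_force': array([-0.20705109, -0.19305695, -0.31364652]), 'torque': array([-0.02012369,  0.048387  , -0.0322954 ]), 'grip_force': 0.0, 'gripper_width': 1.0000262041938333}
```

View pics/side0.png

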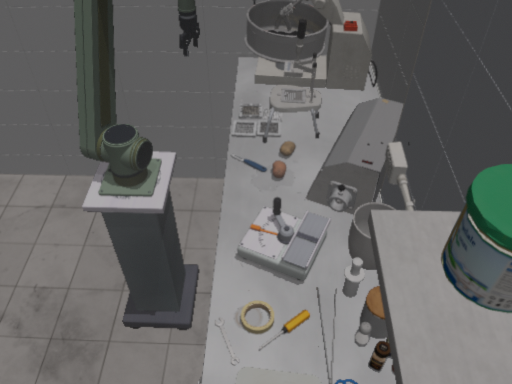

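View pics/top0.png

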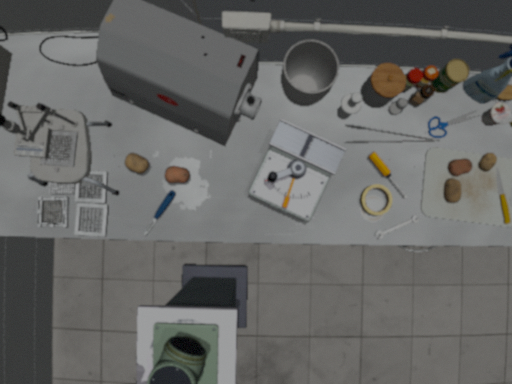

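The side view shows the slicer around (285,240), with the black handle near (277,205) and the orange pointer near (262,230). In the top view the hub is near (298,168), the handle near (271,178) and the pointer near (288,192). I'll zoom in and measure.

```bash
cat > h.py <<'E'
import cv2, numpy as np
def ray(c,uv):
    K=np.array([[c['fx'],0,c['cx']],[0,c['fy'],c['cy']],[0,0,1]])
    p=cv2.undistortPoints(np.array([[uv]],float),K,np.array(c['dist_coeffs'],float))[0,0]
    R=np.array(c['R']);return -R.T@np.array(c['t']), R.T@np.r_[p,1]
def plane(c,uv,z):
    o,d=ray(c,uv);return o+d*(z-o[2])/d[2]
def proj(c,X):
    K=np.array([[c['fx'],0,c['cx']],[0,c['fy'],c['cy']],[0,0,1]])
    return cv2.projectPoints(np.array([X],float),cv2.Rodrigues(np.array(c['R']))[0],np.array(c['t']),K,np.array(c['dist_coeffs'],float))[0][0,0]
def blobs(c,box,kind):
    x0,y0,x1,y1=box;im=c['img'][y0:y1,x0:x1];hsv=cv2.cvtColor(im,cv2.COLOR_BGR2HSV)
    m=cv2.inRange(hsv,(5,130,100),(22,255,255)) if kind=='o' else cv2.inRange(hsv,(0,0,0),(180,255,55))
    n,l,s,ce=cv2.connectedComponentsWithStats(m)
    out=[]
    for i in range(1,n):
        if s[i,4]>8:
            pts=np.argwhere(l==i)[:,::-1]+[x0,y0]; r=cv2.minAreaRect(pts.astype(np.float32))
            out.append((s[i,4],(ce[i]+[x0,y0]).round(1).tolist(),s[i,:4].tolist(),r,pts))
    return out
E
python3 - <<'E'
import pickle,cv2,numpy as np
from h import *
d=pickle.load(open('c0.pkl','rb'))
B={'top':(240,115,350,225),'side':(235,190,335,280)}
cr=[]
for n in B:
    x0,y0,x1,y1=B[n];cr.append(cv2.resize(d[n]['img'][y0:y1,x0:x1],(390,390) if n=='top' else (400,360),interpolation=cv2.INTER_CUBIC))
    for k in 'od':
        for b in blobs(d[n],B[n],k): print(n,k,b[:4])
cr[1]=cv2.copyMakeBorder(cr[1],0,30,0,0,0)
cv2.imwrite('pics/z.png',np.hstack(cr))
t=d['top']
for b in blobs(t,B['top'],'o'):
    P=np.array([plane(t,p,.075) for p in b[4]])
    c=P.mean(0);u,s,v=np.linalg.svd(P-c);print(c,v[0],np.ptp((P-c)@v[0]))
E
```

```text
top o (np.int32(10), [292.0, 181.5], [51, 63, 3, 8], ((291.9999694824219, 181.5), (0.9486832022666931, 7.273237705230713), 18.434947967529297))
top o (np.int32(54), [286.2, 199.4], [43, 72, 8, 20], ((287.1000061035156, 196.69998168945312), (3.7947328090667725, 20.238576889038086), 18.434947967529297))
top d (np.int32(58), [271.7, 177.1], [28, 58, 8, 9], ((271.5, 177.0), (8.0, 7.0), 90.0))
top d (np.int32(10), [293.7, 175.9], [51, 60, 6, 3], ((293.54998779296875, 175.85000610351562), (5.375871658325195, 1.2649110555648804), 18.43494987487793))
side o (np.int32(45), [257.0, 227.8], [16, 35, 17, 7], ((259.0000305175781, 228.0000457763672), (16.97749137878418, 3.395498752593994), 14.03624439239502))
side o (np.int32(9), [272.8, 232.9], [34, 42, 8, 3], ((272.6000061035156, 232.70001220703125), (7.273237705230713, 0.9486832022666931), 18.43494987487793))
side d (np.int32(85), [276.5, 206.1], [39, 9, 6, 16], ((276.5, 206.5), (15.0, 5.0), 90.0))
[ 0.5523062  -0.32122809  0.075     ] [-0.95469572  0.29758373 -0.        ] 0.021855211500879015
[ 0.49834002 -0.3046811   0.075     ] [-9.56620089e-01  2.91338301e-01 -8.02913077e-29] 0.060467870607113616
```

View pics/z.png

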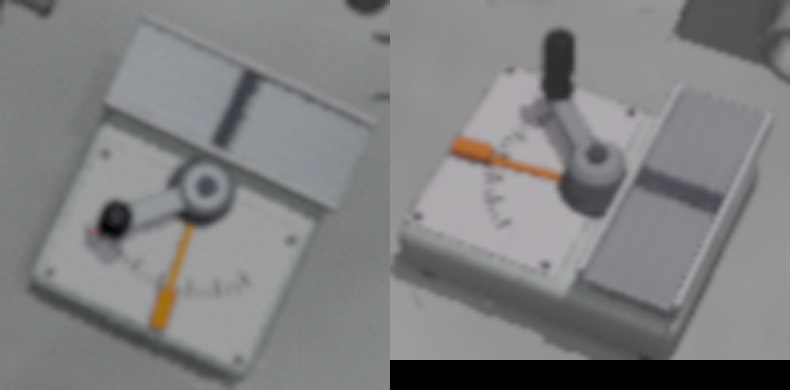

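The crop shows the hub centre at about top (298.1,167.5) and side (286.8,228.3). The handle lies clockwise of the pointer, seen from above.

```bash
cat > m.py <<'E'
from h import *
def tri(a,ua,b,ub):
    o1,d1=ray(a,ua);o2,d2=ray(b,ub)
    s=np.linalg.lstsq(np.c_[d1,-d2],o2-o1,rcond=None)[0]
    p,q=o1+s[0]*d1,o2+s[1]*d2
    return (p+q)/2,np.linalg.norm(p-q)
E
python3 - <<'E'
import pickle
from m import *
d=pickle.load(open('c0.pkl','rb'));t,s=d['top'],d['side']
B={'top':(240,115,350,225),'side':(235,190,335,280)}
pt,ps=plane(t,(297.6,167.0),.113)[:2],plane(s,(286.3,227.8),.113)[:2]
print('pivot',pt,ps,tri(t,(297.6,167),s,(286.3,227.8)))
piv=(pt+ps)/2
print('handle tri',tri(t,(271.7,177.1),s,(276.5,206.1)), plane(t,(271.7,177.1),.144),plane(s,(276.5,206.1),.137))
bt=max(blobs(t,B['top'],'o'),key=lambda b:b[0]);bs=max(blobs(s,B['side'],'o'),key=lambda b:b[0])
for c,b,n in((t,bt,'t'),(s,bs,'s')):
    P=np.array([plane(c,p,.077)[:2] for p in b[4]]);e=P.mean(0)-piv
    print(n,P.mean(0),'r',np.linalg.norm(e),'ang',np.degrees(np.arctan2(e[1],e[0])))
for c,uv in((t,(271.7,177.1)),(s,(276.5,206.1))):
    e=plane(c,uv,.14)[:2]-piv;print('lever r',np.linalg.norm(e),np.degrees(np.arctan2(e[1],e[0])))
# slicer corners/scale plate screws (z .065), zoom coords
for u in((105,153),(50,271),(238,361),(291,240)):
    print('screw',plane(t,(240+u[0]*110/390-.5,115+u[1]*110/390-.5),.066))
E
```

```text
pivot [ 0.59113252 -0.33272992] [ 0.59388975 -0.33370996] (array([ 0.59264934, -0.33281574,  0.11167989]), np.float64(0.0026570895353491813))
handle tri (array([ 0.56032911, -0.25742715,  0.13061142]), np.float64(0.0041265342580434974)) [ 0.55684767 -0.25690295  0.144     ] [ 0.56215293 -0.2631154   0.137     ]
t [ 0.49825428 -0.30449854] r 0.09853564751428079 ang 163.05327810842837
s [ 0.50068222 -0.30556854] r 0.09590176789864992 ang 163.24196887402522
lever r 0.08388295612819116 114.84275852851702
lever r 0.07385116411048614 114.36477196053536
screw [ 0.62396205 -0.25181007  0.066     ]
screw [ 0.52210786 -0.20713464  0.066     ]
screw [ 0.44930005 -0.36792328  0.066     ]
screw [ 0.55311724 -0.41180258  0.066     ]
```

Call:
{"fn": "jog_arm", "kwargs": {
  "increments": [
    {"x": -34,"y": -35.5,"jaw": 1},
    {"x": -34,"y": -35.5},
    {"x": -34,"y": -35.5},
    {"x": -34,"y": -35.5},
    {"x": -34,"y": -35.5},
    {"x": -34,"y": -35.5},
    {"x": -34,"y": -35.5},
    {"x": -34,"y": -35.5},
    {"x": -34,"y": -35.5}
  ],
  "squeeze": 20
}}

```text
validation failed for argument at $.in...
```

Call:
{"fn": "jog_arm", "kwargs": {
  "increments": [
    {"x": -34,"y": -35.5},
    {"x": -34,"y": -35.5},
    {"x": -34,"y": -35.5},
    {"x": -34,"y": -35.5},
    {"x": -34,"y": -35.5},
    {"x": -34,"y": -35.5},
    {"x": -34,"y": -35.5},
    {"az": 0.162},
    {"az": 0.162},
    {"az": 0.162},
    {"az": 0.162},
    {"az": 0.162}
  ]
}}

```text
validation failed for argument at $.in...
```

```bash
cat > g.py <<'E'
# shift (mm, tool axes) and turn still needed to reach world target x y z, yaw of tool y (deg)
import sys
from workcell import status
import numpy as np
from scipy.spatial.transform import Rotation as Ro
o=status.get_obs();R=Ro.from_quat(o['eef_rot']);M=R.as_matrix()
print(o['t'],o['ee_pos'].round(4),'yaw',np.degrees(np.arctan2(M[1,1],M[0,1])).round(2),'tilt z',M[:,2].round(3),'q',o['qpos'].round(2),'F',o['contact_force'].round(1),'w',o['gripper_width'],o['grip_force'])
if len(sys.argv)>3:print('shift',(M.T@(np.array(sys.argv[1:4],float)-o['ee_pos'])*1e3).round(1))
E
python3 g.py 0.5584 -0.2584 0.231
```

```text
0.1 [0.1861 0.5436 0.2306] yaw 71.11 tilt z [-0.001 -0.002 -1.   ] q [ 1.22  0.32  1.57 -0.    1.26 -0.02] F [-0.2 -0.2 -0.3] w 1.0000262041938333 0.0
shift [-6.120e+02 -6.382e+02  6.000e-01]
```

Call:
{"fn": "jog_arm", "kwargs": {
  "increments": [
    {"ax": 0,"ay": 0,"az": 0,"x": -34,"y": -35.5,"z": 0,"jaw": 1}
  ],
  "squeeze": 20
}}

```text
t: 0.22
ee_pos: [0.2065, 0.5006, 0.2303]
eef_rot: [0.163, 0.987, -0.0, -0.0]
contact_force: [0.5, -0.5, 0.2]
gripper_width: 0.999
grip_force: 0.0
```

All keys are required in every row.

Call:
{"fn": "jog_arm", "kwargs": {
  "increments": [
    {"ax": 0,"ay": 0,"az": 0,"x": -34,"y": -35.5,"z": 0,"jaw": 1},
    {"ax": 0,"ay": 0,"az": 0,"x": -34,"y": -35.5,"z": 0,"jaw": 1},
    {"ax": 0,"ay": 0,"az": 0,"x": -34,"y": -35.5,"z": 0,"jaw": 1},
    {"ax": 0,"ay": 0,"az": 0,"x": -34,"y": -35.5,"z": 0,"jaw": 1},
    {"ax": 0,"ay": 0,"az": 0,"x": -34,"y": -35.5,"z": 0,"jaw": 1},
    {"ax": 0,"ay": 0,"az": 0,"x": -34,"y": -35.5,"z": 0,"jaw": 1},
    {"ax": 0,"ay": 0,"az": 0,"x": -34,"y": -35.5,"z": 0,"jaw": 1},
    {"ax": 0,"ay": 0,"az": 0,"x": -34,"y": -35.5,"z": 0,"jaw": 1}
  ]
}}

```text
t: 1.23
ee_pos: [0.3725, 0.1411, 0.2312]
eef_rot: [0.164, 0.986, 0.0, -0.0]
contact_force: [1.6, 0.1, 0.3]
gripper_width: 1.001
grip_force: 0.0
```

Call:
{"fn": "jog_arm", "kwargs": {
  "increments": [
    {"ax": 0,"ay": 0,"az": 0,"x": -34,"y": -35.5,"z": 0,"jaw": 1},
    {"ax": 0,"ay": 0,"az": 0,"x": -34,"y": -35.5,"z": 0,"jaw": 1},
    {"ax": 0,"ay": 0,"az": 0,"x": -34,"y": -35.5,"z": 0,"jaw": 1},
    {"ax": 0,"ay": 0,"az": 0,"x": -34,"y": -35.5,"z": 0,"jaw": 1},
    {"ax": 0,"ay": 0,"az": 0,"x": -34,"y": -35.5,"z": 0,"jaw": 1},
    {"ax": 0,"ay": 0,"az": 0,"x": -34,"y": -35.5,"z": 0,"jaw": 1},
    {"ax": 0,"ay": 0,"az": 0.162,"x": 0,"y": 0,"z": 0,"jaw": 1},
    {"ax": 0,"ay": 0,"az": 0.162,"x": 0,"y": 0,"z": 0,"jaw": 1},
    {"ax": 0,"ay": 0,"az": 0.162,"x": 0,"y": 0,"z": 0,"jaw": 1},
    {"ax": 0,"ay": 0,"az": 0.162,"x": 0,"y": 0,"z": 0,"jaw": 1},
    {"ax": 0,"ay": 0,"az": 0.162,"x": 0,"y": 0,"z": 0,"jaw": 1},
    {"ax": 0,"ay": 0,"az": 0,"x": 0,"y": 0,"z": 0,"jaw": 1}
  ]
}}

```text
t: 2.72
ee_pos: [0.4961, -0.1249, 0.2309]
eef_rot: [0.539, 0.842, -0.0, -0.0]
contact_force: [0.3, -0.7, -0.2]
gripper_width: 1.009
grip_force: 0.0
```

```bash
python3 g.py 0.5584 -0.2584 0.230
```

```text
2.725 [ 0.4961 -0.1249  0.2309] yaw 24.8 tilt z [-0.001  0.    -1.   ] q [-0.27  0.22  1.71  0.    1.22 -0.7 ] F [ 0.3 -0.7 -0.2] w 1.0091500768359476 0.0
shift [-147.4    0.6    0.8]
```

Call:
{"fn": "jog_arm", "kwargs": {
  "increments": [
    {"ax": 0,"ay": 0,"az": 0,"x": -49,"y": 0,"z": 0,"jaw": 1},
    {"ax": 0,"ay": 0,"az": 0,"x": -49,"y": 0.5,"z": 0,"jaw": 1},
    {"ax": 0,"ay": 0,"az": 0,"x": -49,"y": 0,"z": 0,"jaw": 1},
    {"ax": 0,"ay": 0,"az": 0,"x": 0,"y": 0,"z": 0,"jaw": 1},
    {"ax": 0,"ay": 0,"az": 0,"x": 0,"y": 0,"z": 0,"jaw": 1}
  ]
}}

```text
t: 3.35
ee_pos: [0.5576, -0.2577, 0.2307]
eef_rot: [0.539, 0.842, 0.0, -0.001]
contact_force: [-0.3, 0.1, 0.4]
gripper_width: 1.002
grip_force: 0.0
```

```bash
python3 g.py 0.5584 -0.2584 0.125; python3 - <<'E'
from workcell import eyes
import cv2,numpy as np
t=eyes.capture('top')['img'][90:225,215:350];s=eyes.capture('side')['img'][145:280,215:350]
cv2.imwrite('pics/z1.png',cv2.resize(np.hstack([t,s]),(800,400),interpolation=cv2.INTER_CUBIC))
E
```

```text
3.35 [ 0.5576 -0.2577  0.2307] yaw 24.76 tilt z [-0.001  0.001 -1.   ] q [-0.45  0.38  1.47  0.    1.29 -0.88] F [-0.3  0.1  0.4] w 1.001715185260492 0.0
shift [ -1.1   0.5 105.7]
```

View pics/z1.png

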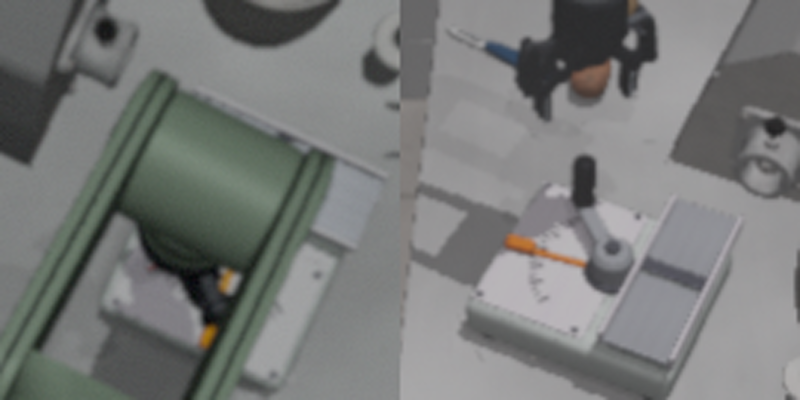

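The side view shows the open gripper above the handle at crop (585,180), with its fingers at about (540,105) and (628,85) straddling the handle's line. The top view is mostly hidden by the arm. Next: descend and close.

Call:
{"fn": "jog_arm", "kwargs": {
  "increments": [
    {"ax": 0,"ay": 0,"az": 0,"x": -1,"y": 0.5,"z": 35,"jaw": 1},
    {"ax": 0,"ay": 0,"az": 0,"x": 0,"y": 0,"z": 35,"jaw": 1},
    {"ax": 0,"ay": 0,"az": 0,"x": 0,"y": 0,"z": 25,"jaw": 1},
    {"ax": 0,"ay": 0,"az": 0,"x": 0,"y": 0,"z": 11,"jaw": 1},
    {"ax": 0,"ay": 0,"az": 0,"x": 0,"y": 0,"z": 0,"jaw": 0.5},
    {"ax": 0,"ay": 0,"az": 0,"x": 0,"y": 0,"z": 0,"jaw": 0.2},
    {"ax": 0,"ay": 0,"az": 0,"x": 0,"y": 0,"z": 0,"jaw": 0.2},
    {"ax": 0,"ay": 0,"az": 0,"x": 0,"y": 0,"z": 0,"jaw": 0.2},
    {"ax": 0,"ay": 0,"az": 0,"x": 0,"y": 0,"z": 0,"jaw": 0.2},
    {"ax": 0,"ay": 0,"az": 0,"x": 0,"y": 0,"z": 0,"jaw": 0.2}
  ],
  "squeeze": 25
}}

```text
t: 4.7
ee_pos: [0.5598, -0.259, 0.1265]
eef_rot: [0.54, 0.842, 0.0, 0.001]
contact_force: [0.1, 1.9, 5.1]
gripper_width: 0.304
grip_force: 25.0
```

```bash
python3 g.py 0.5584 -0.2584 0.125
```

```text
4.7 [ 0.5598 -0.259   0.1265] yaw 24.69 tilt z [ 0.002 -0.    -1.   ] q [-0.45  0.46  1.62  0.    1.06 -0.88] F [0.1 1.9 5.1] w 0.3040329269325662 24.988934118300676
shift [ 1.2 -1.   1.5]
```

Call:
{"fn": "jog_arm", "kwargs": {
  "increments": [
    {"ax": 0,"ay": 0,"az": -0.122,"x": -0.6,"y": -10,"z": 0,"jaw": 0.2},
    {"ax": 0,"ay": 0,"az": -0.122,"x": -0.6,"y": -10,"z": 0,"jaw": 0.2},
    {"ax": 0,"ay": 0,"az": -0.122,"x": -0.6,"y": -10,"z": 0,"jaw": 0.2},
    {"ax": 0,"ay": 0,"az": -0.122,"x": -0.6,"y": -10,"z": 0,"jaw": 0.2},
    {"ax": 0,"ay": 0,"az": -0.122,"x": -0.6,"y": -10,"z": 0,"jaw": 0.2},
    {"ax": 0,"ay": 0,"az": -0.122,"x": -0.6,"y": -10,"z": 0,"jaw": 0.2},
    {"ax": 0,"ay": 0,"az": -0.122,"x": -0.6,"y": -10,"z": 0,"jaw": 0.2},
    {"ax": 0,"ay": 0,"az": 0,"x": 0,"y": 0,"z": 0,"jaw": 0.2},
    {"ax": 0,"ay": 0,"az": 0,"x": 0,"y": 0,"z": 0,"jaw": 0.2}
  ]
}}

```text
t: 5.82
ee_pos: [0.5144, -0.3098, 0.1265]
eef_rot: [0.142, 0.99, 0.0, 0.0]
contact_force: [-1.7, 3.7, 8.2]
gripper_width: 0.307
grip_force: 25.3
```

```bash
python3 g.py 0.514 -0.3092 0.1265; python3 - <<'E'
from workcell import eyes
import cv2,numpy as np
t=eyes.capture('top')['img'][115:225,240:350];s=eyes.capture('side')['img'][170:280,225:335]
cv2.imwrite('pics/z2.png',cv2.resize(np.hstack([t,s]),(800,400),interpolation=cv2.INTER_CUBIC))
E
```

```text
5.825 [ 0.5144 -0.3098  0.1265] yaw 73.69 tilt z [ 0.     0.001 -1.   ] q [-0.56  0.44  1.66  0.    1.05 -1.85] F [-1.7  3.7  8.2] w 0.3073086913637121 25.250466568395495
shift [ 0.5  0.5 -0. ]
```

View pics/z2.png

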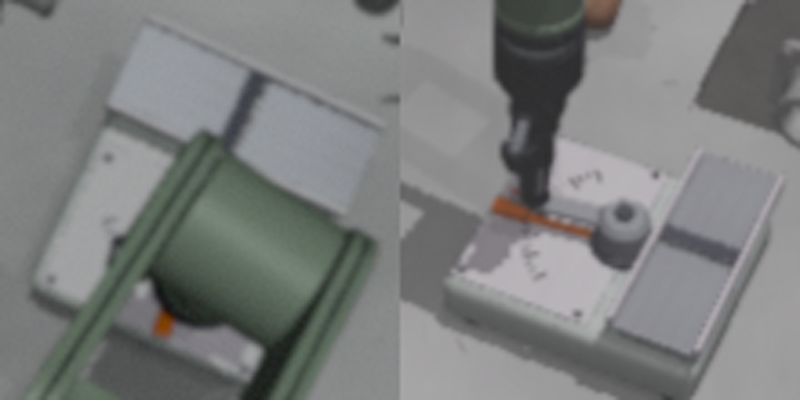

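The lever lies along the pointer in the side view, though the camera's oblique angle offsets it at about (565,205). I'll release, lift and step aside to get a clear measurement.

Call:
{"fn": "jog_arm", "kwargs": {
  "increments": [
    {"ax": 0,"ay": 0,"az": 0,"x": 0,"y": 0,"z": 0,"jaw": 0.6},
    {"ax": 0,"ay": 0,"az": 0,"x": 0,"y": 0,"z": 0,"jaw": 1},
    {"ax": 0,"ay": 0,"az": 0,"x": 0,"y": 0,"z": 0,"jaw": 1},
    {"ax": 0,"ay": 0,"az": 0,"x": 0,"y": 0,"z": 0,"jaw": 1},
    {"ax": 0,"ay": 0,"az": 0,"x": 0,"y": 0,"z": -20,"jaw": 1},
    {"ax": 0,"ay": 0,"az": 0,"x": 0,"y": 0,"z": -40,"jaw": 1},
    {"ax": 0,"ay": 0,"az": 0,"x": 0,"y": 0,"z": -45,"jaw": 1}
  ]
}}

```text
t: 6.8
ee_pos: [0.5141, -0.3102, 0.2307]
eef_rot: [0.142, 0.99, 0.0, -0.001]
contact_force: [0.7, -0.0, -0.2]
gripper_width: 0.999
grip_force: 0.0
```

Call:
{"fn": "jog_arm", "kwargs": {
  "increments": [
    {"ax": 0,"ay": 0,"az": 0,"x": 0,"y": 45,"z": 0,"jaw": 1},
    {"ax": 0,"ay": 0,"az": 0,"x": 0,"y": 45,"z": 0,"jaw": 1},
    {"ax": 0,"ay": 0,"az": 0,"x": 0,"y": 45,"z": 0,"jaw": 1},
    {"ax": 0,"ay": 0,"az": 0,"x": 0,"y": 45,"z": 0,"jaw": 1},
    {"ax": 0,"ay": 0,"az": 0,"x": 0,"y": 45,"z": 0,"jaw": 1},
    {"ax": 0,"ay": 0,"az": 0,"x": 0,"y": 45,"z": 0,"jaw": 1},
    {"ax": 0,"ay": 0,"az": 0,"x": 0,"y": 0,"z": 0,"jaw": 1},
    {"ax": 0,"ay": 0,"az": 0,"x": 0,"y": 0,"z": 0,"jaw": 1}
  ]
}}

```text
t: 7.8
ee_pos: [0.5904, -0.0517, 0.2301]
eef_rot: [0.142, 0.99, -0.0, -0.0]
contact_force: [-0.7, -0.5, -0.2]
gripper_width: 1.004
grip_force: 0.0
```

```bash
python3 g.py; cat > c.py <<'E'
import sys
from workcell import eyes
from m import *
T=[eyes.capture('top') for _ in range(4)];S=[eyes.capture('side') for _ in range(4)]
t,s=T[0],S[0]
for c,L in((t,T),(s,S)): c['img']=np.mean([k['img'] for k in L],0).astype(np.uint8)
cv2.imwrite(sys.argv[1],cv2.resize(np.hstack([t['img'][115:225,240:350],s['img'][170:280,225:335]]),(800,400),interpolation=cv2.INTER_CUBIC))
piv=np.array([.5925,-.333])
for n,c,B in(('top',t,(240,115,350,225)),('side',s,(235,185,335,280))):
  for k,z in(('o',.077),('d',.14)):
    for b in blobs(c,B,k):
      e=np.array([plane(c,p,z)[:2] for p in b[4]]).mean(0)-piv
      print(n,k,b[:3],'r',np.linalg.norm(e).round(4),'ang',np.degrees(np.arctan2(e[1],e[0])).round(2))
E
python3 c.py pics/z3.png
```

```text
7.8 [ 0.5904 -0.0517  0.2301] yaw 73.65 tilt z [-0.001 -0.001 -1.   ] q [-0.11  0.35  1.52 -0.    1.27 -1.39] F [-0.7 -0.5 -0.2] w 1.0044194588771067 0.0
top o (np.int32(23), [284.9, 203.7], [43, 86, 5, 6]) r 0.1118 ang 163.28
top d (np.int32(51), [289.6, 193.8], [46, 75, 9, 9]) r 0.0847 ang 162.99
side o (np.int32(37), [256.4, 227.8], [16, 40, 16, 7]) r 0.0978 ang 163.76
side d (np.int32(77), [261.7, 218.4], [24, 26, 6, 16]) r 0.0779 ang 170.54
```

View pics/z3.png

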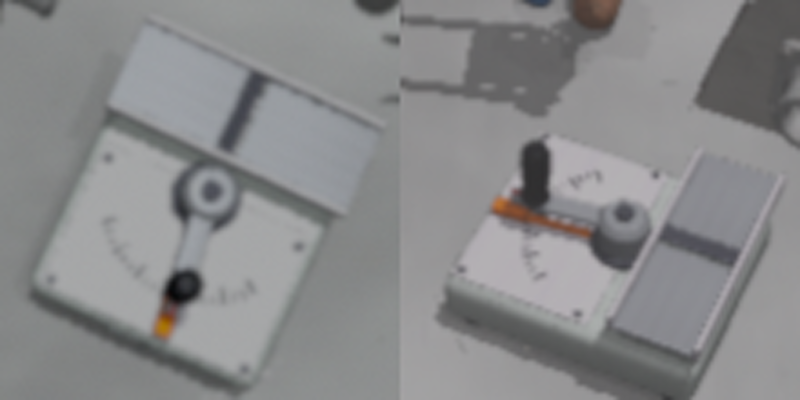

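The lever now stands over the pointer. The top view gives 163.0° for the handle and 163.3° for the pointer block. One closer check at the nose, to see whether the pointer shows equally on both sides.

```bash
python3 - <<'E'
from workcell import eyes
from m import *
t=eyes.capture('top');s=eyes.capture('side')
print(tri(t,(289.6,193.8),s,(261.7,218.4)))
piv=np.array([.5925,-.333])
for z in(.125,.131,.15,.165):
  for c,uv in((t,(289.6,193.8)),(s,(261.7,218.4))):
    e=plane(c,uv,z)[:2]-piv;print(z,np.degrees(np.arctan2(e[1],e[0])).round(2),end=' ')
# expected pixels, lever at angle A, for red line/nose and pointer edges
for A in(161.5,163.2,165):
  r=np.radians(A);u=np.array([np.cos(r),np.sin(r)])
  print(A,'nose',[proj(c,[*(piv+.104*u),.0985]).round(1).tolist() for c in(t,s)],'tip',[proj(c,[*(piv+.115*u),.079]).round(1).tolist() for c in(t,s)])
a=np.mean([eyes.capture('top')['img'] for _ in range(8)],0).astype(np.uint8)[160:215,265:320]
b=np.mean([eyes.capture('side')['img'] for _ in range(8)],0).astype(np.uint8)[195:250,240:295]
cv2.imwrite('pics/z4.png',cv2.resize(np.hstack([a,b]),(800,400),interpolation=cv2.INTER_CUBIC))
E
```

```text
(array([ 0.51385465, -0.30928018,  0.12723519]), np.float64(0.003203834560425225))
0.125 163.72 0.125 161.43 0.131 163.39 0.131 165.07 0.15 162.38 0.15 177.34 0.165 161.61 0.165 -172.71 161.5 nose [[285.3, 200.6], [255.0, 222.1]] tip [[283.5, 204.3], [251.8, 225.1]]
163.2 nose [[286.3, 200.9], [254.7, 222.7]] tip [[284.5, 204.7], [251.5, 225.9]]
165 nose [[287.4, 201.3], [254.4, 223.5]] tip [[285.7, 205.1], [251.1, 226.7]]
```

View pics/z4.png

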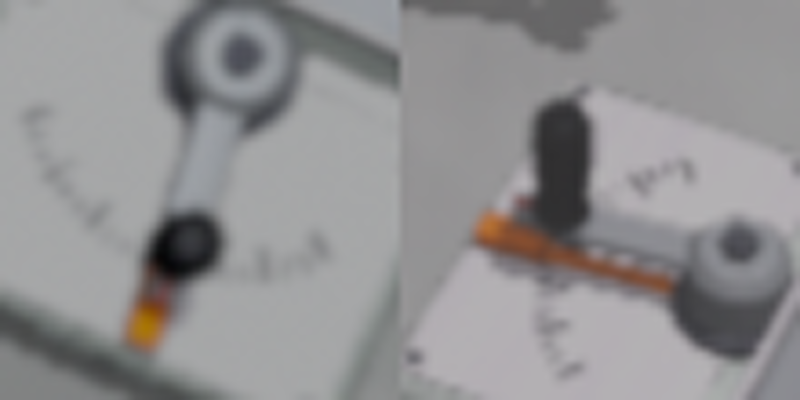

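The lever lies over the pointer. The red nose line shows at about top-crop (157,282) and side-crop (522,200). I'll check that line numerically against the pointer.

```bash
python3 - <<'E'
from workcell import eyes
from m import *
piv=np.array([.5925,-.333])
for n,(x0,y0,x1,y1) in(('top',(280,192,294,210)),('side',(248,216,266,232))):
  L=[eyes.capture(n) for _ in range(10)];c=L[0];im=np.mean([k['img'] for k in L],0)
  p=im[y0:y1,x0:x1];hsv=cv2.cvtColor(p.astype(np.uint8),cv2.COLOR_BGR2HSV)
  print(n,'hue(sat)');
  for j in range(p.shape[0]): print(y0+j,' '.join('%3d/%3d'%(h,s) if s>60 else '   .   ' for h,s in hsv[j,:,:2]))
  for A in(161.5,163.2,165):
    u=np.array([np.cos(np.radians(A)),np.sin(np.radians(A))]);w=np.array([-u[1],u[0]])
    print(A,[proj(c,[*(piv+r*u),.0985]).round(1).tolist() for r in(.096,.1,.104)],'block side mid',[proj(c,[*(piv+r*u+k*w),.079]).round(1).tolist() for r in(.088,.122) for k in(-.008,.008)])
E
```

```text
top hue(sat)
192    .       .       .       .       .       .       .       .       .       .       .       .       .       .   
193    .       .       .       .       .       .       .       .       .       .       .       .       .       .   
194    .       .       .       .       .       .       .       .       .       .       .       .       .       .   
195    .       .       .       .       .       .       .    135/ 85    .       .       .       .       .       .   
196    .       .       .       .       .       .      6/ 94 173/ 73 130/ 70    .       .       .       .       .   
197    .       .       .       .       .      5/ 70   4/ 70    .    170/ 61    .       .       .       .       .   
198    .       .       .       .       .       .       .       .       .       .       .       .       .       .   
199    .       .       .       .       .       .       .    178/ 69    .       .       .       .       .       .   
200    .       .       .       .      8/ 68   7/ 80   0/ 71 179/ 82    .       .       .       .       .       .   
201    .       .       .       .     10/125
[... 3488 characters left out ...]
 
230    .       .       .       .       .       .       .       .       .      7/ 78   8/110   9/116  10/130  10/138  10/142   9/144  10/131   8/105
231    .       .       .       .       .       .       .       .       .       .       .       .       .       .      6/ 70   8/ 97   9/120   9/131
161.5 [[257.3, 222.7], [256.1, 222.4], [255.0, 222.1]] block side mid [[260.4, 225.6], [258.7, 229.1], [250.7, 222.8], [249.0, 226.3]]
163.2 [[257.0, 223.3], [255.8, 223.0], [254.7, 222.7]] block side mid [[260.1, 226.1], [258.6, 229.7], [250.2, 223.6], [248.6, 227.1]]
165 [[256.7, 224.0], [255.5, 223.7], [254.4, 223.5]] block side mid [[259.8, 226.7], [258.4, 230.3], [249.8, 224.4], [248.3, 228.0]]
```

```bash
python3 -c "
from workcell import manip; print(manip.job_done())"
```

```text
the job is handed in; nothing more can be done
None
```

The slicer lever now stands over the orange pointer: both measure about 163° in the robot frame, agreeing to within about 0.5°. I let go of it and moved the gripper clear, touched nothing else, and handed the job in about 10 s into the 32 s limit.

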